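# Unstack the home-made box cameras into their display trays

### The job

Take the two stacks of home-made box cameras apart and set each camera in the middle of the tray whose floor has the camera's own colour, top side up, lying flat inside the rim with its long sides parallel to the tray's long sides (either end may face either way). Set them down gently without dropping or tipping any, and leave the film canister and the white carton where they are.

Things in the scene. Friction and masses are not known exactly. Their poses are not given: they have to be found in the camera images.
- camera_blue: Loose box camera, about 150 g: a rigid blue carton 96 mm long (x axis), 54 wide (y), 42 tall (z), two cream bands round it, a black lens on the -x end (out 3.5 mm), a black winding knob on the +x end (out 5 mm). Origin: centre of its underside; z up. Starts in one of two stacks of two, the upper camera crosswise on the lower, whose ends stay in view: underside at 0 or 42 mm.
- camera_red: Loose box camera, about 150 g: a rigid red carton 96 mm long (x axis), 54 wide (y), 42 tall (z), two cream bands round it, a black lens on the -x end (out 3.5 mm), a black winding knob on the +x end (out 5 mm). Origin: centre of its underside; z up. Starts in one of two stacks of two, the upper camera crosswise on the lower, whose ends stay in view: underside at 0 or 42 mm.
- camera_green: Loose box camera, about 150 g: a rigid green carton 96 mm long (x axis), 54 wide (y), 42 tall (z), two cream bands round it, a black lens on the -x end (out 3.5 mm), a black winding knob on the +x end (out 5 mm). Origin: centre of its underside; z up. Starts in one of two stacks of two, the upper camera crosswise on the lower, whose ends stay in view: underside at 0 or 42 mm.
- camera_yellow: Loose box camera, about 150 g: a rigid yellow carton 96 mm long (x axis), 54 wide (y), 42 tall (z), two cream bands round it, a black lens on the -x end (out 3.5 mm), a black winding knob on the +x end (out 5 mm). Origin: centre of its underside; z up. Starts in one of two stacks of two, the upper camera crosswise on the lower, whose ends stay in view: underside at 0 or 42 mm.
- tray_blue: Shallow display tray with a blue floor and a low pale wooden rim, fixed to the table: 132 x 90 mm outside (long along its x axis, short along y), 124 x 82 mm inside, floor 4 mm above the table, rim top 8 mm above the table. Origin: centre of its underside, at table height; z up. Empty at the start.
- tray_red: Shallow display tray with a red floor and a low pale wooden rim, fixed to the table: 132 x 90 mm outside (long along its x axis, short along y), 124 x 82 mm inside, floor 4 mm above the table, rim top 8 mm above the table. Origin: centre of its underside, at table height; z up. Empty at the start.
- tray_green: Shallow display tray with a green floor and a low pale wooden rim, fixed to the table: 132 x 90 mm outside (long along its x axis, short along y), 124 x 82 mm inside, floor 4 mm above the table, rim top 8 mm above the table. Origin: centre of its underside, at table height; z up. Empty at the start.
- tray_yellow: Shallow display tray with a yellow floor and a low pale wooden rim, fixed to the table: 132 x 90 mm outside (long along its x axis, short along y), 124 x 82 mm inside, floor 4 mm above the table, rim top 8 mm above the table. Origin: centre of its underside, at table height; z up. Empty at the start.
- film_can: Bystander: small upright black film canister with grey cap, 31 mm across, 50 mm tall, loose, standing between the two stacks. Origin: centre of its underside.
- white_carton: Bystander: plain white carton 130 mm (x) by 80 mm (y) by 45 mm tall, loose, lying on the table to the robot's left of the stacks. Origin: centre of its underside.
Not all that is in view belongs to the job. Of the things like the camera_green, leave any that is brown; of the rest the smaller one is meant.

How it is judged:
At the end, for the whole second after the job is handed in: Each of the four cameras lies flat and upright on the floor of the tray of its own colour, its centre within 15 mm of the tray's, its long axis within 0.2 rad of the tray's (either way round), released and at rest (horizontal distance between camera_blue and tray_blue below 0.015 m and z of camera_blue in the frame of tray_blue between 0.001 and 0.0075 m and angle between each of camera_blue, camera_red, camera_green, camera_yellow's own z axis and vertical below 0.08 rad and angle between the x axis of camera_blue and the x axis of tray_blue, either way round below 0.2 rad and linear speed of each of camera_blue, camera_red, camera_green, camera_yellow below 0.02 m/s and angular speed of each of camera_blue, camera_red, camera_green, camera_yellow below 0.1 rad/s and horizontal distance between camera_red and tray_red below 0.015 m and z of camera_red in the frame of tray_red between 0.001 and 0.0075 m and angle between the x axis of camera_red and the x axis of tray_red, either way round below 0.2 rad and horizontal distance between camera_green and tray_green below 0.015 m and z of camera_green in the frame of tray_green between 0.001 and 0.0075 m and angle between the x axis of camera_green and the x axis of tray_green, either way round below 0.2 rad and horizontal distance between camera_yellow and tray_yellow below 0.015 m and z of camera_yellow in the frame of tray_yellow between 0.001 and 0.0075 m and angle between the x axis of camera_yellow and the x axis of tray_yellow, either way round below 0.2 rad); the robot touches nothing.
It fails at once if a camera is tipped over (more than 35 degrees from level) (angle between any of camera_blue, camera_red, camera_green, camera_yellow's own z axis and vertical above 0.61 rad).
It fails at once if a camera is dropped into its tray (let go more than about 15 mm above the tray floor) ((horizontal distance between camera_blue and tray_blue below 0.06 m and z of camera_blue in the frame of tray_blue above 0.02 m and contact force between camera_blue and the fingers below 0.1 N) or (horizontal distance between camera_red and tray_red below 0.06 m and z of camera_red in the frame of tray_red above 0.02 m and contact force between camera_red and the fingers below 0.1 N) or (horizontal distance between camera_green and tray_green below 0.06 m and z of camera_green in the frame of tray_green above 0.02 m and contact force between camera_green and the fingers below 0.1 N) or (horizontal distance between camera_yellow and tray_yellow below 0.06 m and z of camera_yellow in the frame of tray_yellow above 0.02 m and contact force between camera_yellow and the fingers below 0.1 N)).
It fails at once if a camera is slammed or pressed hard into its tray (more than 40 N between them) (contact force between camera_blue and tray_blue above 40 N or contact force between camera_red and tray_red above 40 N or contact force between camera_green and tray_green above 40 N or contact force between camera_yellow and tray_yellow above 40 N).
It fails at once if the film canister or the white carton is moved more than 25 mm (distance of any of film_can, white_carton from where it was at the start of the episode above 0.025 m).
It also fails if it takes over 112 s, if anything falls off the work surface, if the arm or the gripper's body presses on something with over 40 N, if the wrist force passes 120 N, or if a joint passes its speed limit or range.

### The arm

A 6-joint arm with a two-finger parallel gripper is mounted at the origin on the work surface. World frame = base frame: x ahead of the robot, y to its left, z up, the work surface at z = 0. Lengths are in m, angles in rad, forces in N, time in s.
With the tool pointing down it reaches from about 0.425 to 0.95 m from the base axis. Payload 3.5 kg.
Tool frame: the origin (TCP) lies on the centre line of the jaws, within the pads' length; the fingertips stand 14 mm ahead of it and the grasp point (between the pads) lies 5 mm behind it (ctrl.finger_overhang is the distance from the TCP to the fingertips, in m); z points along the fingers, y is the line along which they close (so a half turn about z gives the same grasp; the last joint's range is limited). The gripper opens to 85 mm and grips with 20 to 120 N. Pads are 22 mm wide; open, the fingers measure 114 mm over their backs; the gripper's body (76 mm by 85 mm) begins 54 mm behind the grasp point. The pads swing forward as they close: fully open they stand 13 mm farther back than shut.
Start: joints at [-0.15, 0.286, 1.577, -0, 1.279, -0.15], TCP at [0.675, 0, 0.245] pointing down, gripper open.
Joint ranges: [-2.77, 2.77], [-0.9, 2.22], [0.21, 2.48], [-1.53, 4.67], [0.24, 2.81], [-2.84, 2.84]. Speed limits (rad/s): [2.79, 2.79, 3.14, 3.14, 3.14, 3.14].

### API

Orientations are given as a unit quaternion [x, y, z, w].
In Python, from plant import ctrl gives the robot as it stands.
- The arm moves only by the tool send_rows, never from a script. Its argument "moves" is text: rows parted by semicolons, each of 7 numbers parted by spaces: the turn, a rotation vector about the tool's x, y, z in units of 360 degrees (1.0 is 360 degrees), then the shift along the tool's x, y, z in units of 20 cm (1.0 is 20 cm), then the gripper's target within -1 to 1 (fully open at 1, half-way at 0, shut at -1). A call has 1 to 12 rows; each row is the pose to reach, as a shift and turn from the pose commanded when the call began, along the tool's axes at that moment, turning the shorter way round; what a row does not reach only later rows make up. A row lasts 1/8 s, in which the tool goes at most 62.5 mm and 10.7 degrees, less where a joint would pass 70% of its speed; a pose out of reach is approached as far as the arm can. A call with a number of a shift or a turn outside -1 to 1 is refused whole. A call with a gripper value outside its range is refused whole. The fingers move at their own pace and stop on an object; "newtons" is the grip in N (left out, the last holds). Time passes only in rows, so rows that repeat a pose let the fingers close. It gives the time, the measured TCP pose, the force, the opening and the grip force at its end, in the units of the state.
- ctrl.get_state(): the state, without advancing time (a new reading comes with each control period).
- ctrl.read_camera(name): name is "scene" or "side" or "wrist"; returns a dict with "image" (420x560x3 uint8, red, green, blue), "fovy" (degrees; the focal length in pixels is half the picture's height over the tangent of half this angle, whatever the lens; pixels are square), "cx", "cy" (the principal point, pixels), "extrinsics" (4x4, takes a point from camera to world coordinates). Camera axes: x right, y up, looking along -z (the intrinsics and any distortion apply to the point x, -y, -z); pixel columns grow to the right and rows downward; lengths in m; the calibration is good to about 2 mm. A picture is of the moment at which its call begins. There is no depth.
- ctrl.sign_off(): hands the job in; it is judged then, once.
The state is a dict: "time": time; "qpos": joint angles; "dq": joint speeds; "joint_efforts": joint torques, N m; "eef_pos": TCP position; "tcp_rot": TCP orientation; "contact_force": force on the tool from outside, world axes, zero at the start; "wrist_torque": the same for the moment, N m; "opening": opening from 0.0 (shut) to 1.0 (fully open); "finger_force": force on a finger pad.
Only numpy, scipy, OpenCV 4.12 (cv2) and the standard library are available. Lean on these libraries where they do the work, as an engineer would, in place of code of your own. Each camera call takes 0.05 s, during which the arm holds its last target. There are 200 camera calls.

## Working session

There is one attempt and no reset: what is moved stays moved. The work goes in short steps, Python scripts to look and compute and a tool call to move; the robot and the scene stay as the last step left them, time stands still between calls to the robot, and variables do not carry over. Pictures are saved under pics/ and viewed, at most 14 in all, crops included, and the job is handed in when it is done.

Besides the shell and the picture viewer there is one more tool, called after "Call:" by a JSON object that holds its "name" and its "arguments", one argument or row to a line. send_rows: Moves the arm, as the interface text tells. Its arguments: {"type":"object","properties":{"moves":{"type":"string"},"newtons":{"type":"number"}},"required":["moves"]}

```bash
mkdir -p pics; cat > h.py <<'E'
import numpy as np, cv2
from plant import ctrl
def cam(n,save=None):
    c=ctrl.read_camera(n)
    if save: cv2.imwrite('pics/'+save+'.png',cv2.cvtColor(c['image'],cv2.COLOR_RGB2BGR))
    return c
def f(c): return c['image'].shape[0]/2/np.tan(np.radians(c['fovy'])/2)
def ray(c,uv,z):
    E=np.array(c['extrinsics']);d=E[:3,:3]@np.array([(uv[0]-c['cx'])/f(c),-(uv[1]-c['cy'])/f(c),-1])
    return E[:3,3]+d*(z-E[2,3])/d[2]
def proj(c,p):
    E=np.array(c['extrinsics']);q=E[:3,:3].T@(np.array(p)-E[:3,3])
    return np.array([c['cx']+f(c)*q[0]/-q[2],c['cy']+f(c)*q[1]/q[2]])
E
python3 - <<'E'
from h import *
ims=[]
for n in ['scene','side','wrist']:
    c=cam(n,n+'0');print(n,c['fovy'],c['cx'],c['cy'],{k:v for k,v in c.items() if k not in('image','extrinsics')}.keys());print(np.round(c['extrinsics'],3))
print(ctrl.get_state())
E
```

```text
scene 42.2072663879025 286.18210270600093 210.28016223357827 dict_keys(['fovy', 'cx', 'cy'])
[[-0.455 -0.708  0.54   1.342]
 [ 0.89  -0.365  0.271  0.592]
 [ 0.005  0.604  0.797  1.336]
 [ 0.     0.     0.     1.   ]]
side 43.833804171621416 280.05061117816564 208.05742767752096 dict_keys(['fovy', 'cx', 'cy'])
[[ 0.93   0.249 -0.272  0.132]
 [-0.368  0.621 -0.692 -0.77 ]
 [-0.003  0.743  0.669  0.959]
 [ 0.     0.     0.     1.   ]]
wrist 67.97667936662423 278.94397496471856 208.71471217739662 dict_keys(['fovy', 'cx', 'cy'])
[[ 1.    -0.001  0.003  0.674]
 [-0.     0.964  0.265  0.067]
 [-0.003 -0.265  0.964  0.374]
 [ 0.     0.     0.     1.   ]]
{'time': 0.15, 'qpos': array([-1.50001860e-01,  2.86976481e-01,  1.57781476e+00, -1.28200108e-05,
        1.27863392e+00, -1.50037572e-01]), 'dq': array([ 0.00127048, -0.00315079, -0.00539098,  0.00069377, -0.00025353,
        0.00159795]), 'joint_efforts': array([ 7.91554030e-04, -4.06602967e+01, -2.93140125e+01, -8.94972595e-05,
        3.96185191e-03, -2.97825103e-06]), 'eef_pos': array([6.74517388e-01, 9.83565262e-05, 2.44269444e-01]), 'tcp_rot': array([ 7.07092549e-01,  7.07120420e-01, -5.48718487e-04, -7.33801069e-04]), 'contact_force': array([ 0.59185253, -0.61229148, -0.35942995]), 'wrist_torque': array([-0.05808434, -0.03538825, -0.01931504]), 'finger_force': 0.0, 'opening': 0.9999134805816289}
```

View pics/scene0.png

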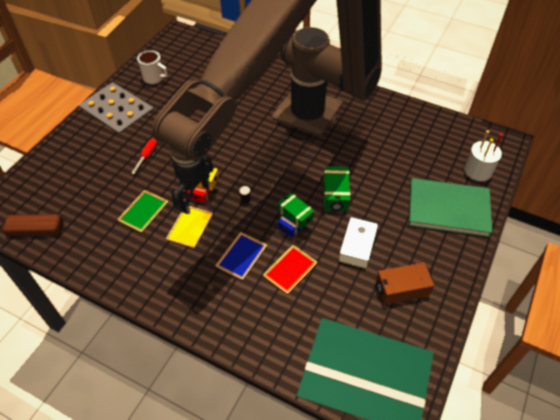

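View pics/side0.png

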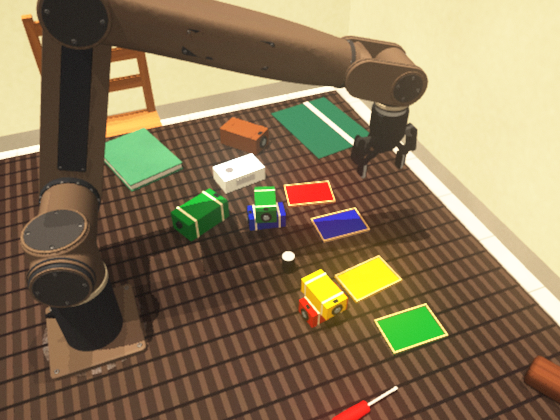

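View pics/wrist0.png

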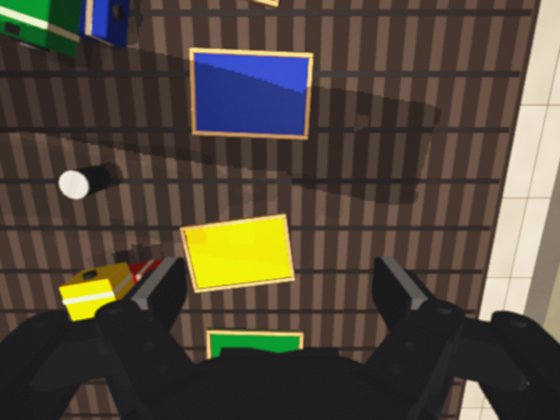

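Side view: blue/green stack at (266,207) (green small one on top of blue); yellow-on-red stack at (323,298); trays red (309,193), blue (340,224), yellow (368,278), green (411,328). Film can is at (288,262), white carton at (239,173).
Green candidates (side): small at (266,203) on the blue camera, large at (200,215) on the table, plus brown cameras at (244,135) and (540,375). The small green one fits the description, since brown is excluded and the smaller of the rest is meant. I'll confirm this with a crop and measure.

```bash
cat > m.py <<'E'
from h import *
H={'blue':(105,130),'red':(174,6),'green':(50,75),'yellow':(22,35)}
def mask(c,k,s=110,v=40):
    h=cv2.cvtColor(c['image'],cv2.COLOR_RGB2HSV);a,b=H[k]
    m=(h[...,0]>=a)&(h[...,0]<=b) if a<b else (h[...,0]>=a)|(h[...,0]<=b)
    return (m&(h[...,1]>s)&(h[...,2]>v)).astype(np.uint8)*255
def blobs(c,k,amin=150,z=0.004,**kw):
    m=cv2.morphologyEx(mask(c,k,**kw),cv2.MORPH_OPEN,np.ones((2,2)))
    out=[]
    for q in cv2.findContours(m,cv2.RETR_EXTERNAL,cv2.CHAIN_APPROX_NONE)[0]:
        if cv2.contourArea(q)<amin: continue
        q=cv2.convexHull(q)[:,0].astype(float)
        w=np.array([ray(c,p,z)[:2] for p in q])*1000
        r=cv2.minAreaRect(w.astype(np.float32)); (x,y),(a,b),t=r
        if a<b: a,b,t=b,a,t+90
        out.append((q.mean(0).round(),np.round([x,y,a,b,(t+90)%180-90],1)))
    return out
E
python3 - <<'E'
from m import *
for n in ['side','scene']:
    c=cam(n)
    for k in H:
        for z in (.004,):
            for b in blobs(c,k,z=z): print(n,k,*b)
c=cam('side')
cv2.imwrite('pics/crop1.png',cv2.resize(c['image'][110:350,150:470,::-1],None,fx=2.5,fy=2.5,interpolation=cv2.INTER_CUBIC))
E
```

```text
side blue [341. 224.] [643.6  97.5 119.5  75.4  -2.7]
side red [353. 411.] [ 433.2 -376.8   80.2   33.3   -3. ]
side red [305. 194.] [619.5 242.8 120.8  75.1 -13.3]
side green [410. 329.] [ 640.2 -252.4  120.1   78.1   -1.7]
side green [184. 225.] [259.3 248.2 125.9  52.  -65.5]
side green [204. 211.] [323.7 276.6 149.2  93.7 -79.2]
side green [266. 197.] [496.4 269.2  59.3  55.6 -21.3]
side green [313. 132.] [754.1 535.2 293.6 124.8 -81.2]
side green [340. 118.] [873.8 565.8 268.   60.5 -81.6]
side yellow [335. 304.] [ 512.2 -130.2   76.4   24.5   20.7]
side yellow [320. 291.] [504.4 -90.4  80.   72.7  12.1]
side yellow [368. 281.] [623.6 -91.4 132.3  86.5   7.5]
scene blue [242. 256.] [645.1 100.9 117.5  75.   -2.4]
scene blue [231.  13.] [-409.  -559.   154.    74.5   32.8]
scene red [294. 268.] [619.5 246.5 117.9  74.9 -13.2]
scene red [201. 196.] [ 508.7 -126.7   63.8   58.9   12.4]
scene red [150. 148.] [ 420.6 -386.1   97.8   42.5   15.5]
scene green [357. 399.] [878.7 564.3 297.8  66.  -81.3]
scene green [379. 360.] [756.5 546.2 298.2 124.5 -81.4]
scene green [296. 207.] [422.9 160.8  83.7  59.2 -11.2]
scene green [336. 203.] [341.5 268.5  80.2  59.  -62.7]
scene green [144. 212.] [ 641.7 -248.6  115.    73.    -1.7]
scene green [454. 205.] [186.2 582.1 244.8 167.2 -72.7]
scene green [337. 183.] [266.7 235.1  80.5  73.1 -65.4]
scene yellow [190. 227.] [624.  -89.  128.8  90.4   7.8]
```

View pics/crop1.png

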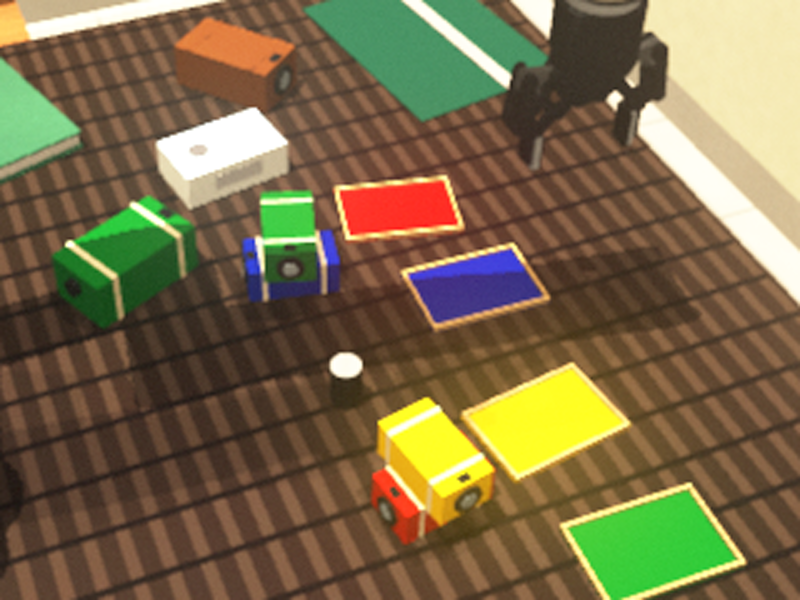

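The crop confirms it: the small green camera at side (266,203) sits on the blue one and matches the yellow camera in size. The larger green box at (200,215) and the brown ones stay where they are. Next I'll get coarse stack centres.

```bash
cat >> h.py <<'E'
from scipy.spatial.transform import Rotation as Ro
def goto(x,y,z,yaw=None):
    """yaw (deg) = desired direction of tool y axis in world, mod 180. prints row numbers"""
    s=ctrl.get_state();R=Ro.from_quat(s['tcp_rot']);M=R.as_matrix()
    d=M.T@(np.array([x,y,z])-s['eef_pos'])/0.2
    cur=np.degrees(np.arctan2(M[1,1],M[0,1]))
    t=0 if yaw is None else ((yaw-cur+90)%180-90)
    print('pos',s['eef_pos'].round(4),'yaw',round(cur,1),'tilt',np.degrees(np.arccos(-M[2,2])).round(2),'t',s['time'],'q6',s['qpos'][5].round(2),'| turn z',round(-t/360,4),'shift',d.round(4))
E
python3 - <<'E'
from h import *
c=cam('side')
for p in [(322.8,286),(264.8,196)]: print(ray(c,p,.084))
goto(.52,-.08,.245); goto(.46,.17,.245)
E
```

```text
[ 0.48017445 -0.13273418  0.084     ]
[0.46779464 0.19161223 0.084     ]
pos [6.749e-01 1.000e-04 2.450e-01] yaw 0.0 tilt 0.03 t 0.35 q6 -0.15 | turn z 0.0 shift [-4.003e-01 -7.743e-01  4.000e-04]
pos [6.749e-01 1.000e-04 2.450e-01] yaw 0.0 tilt 0.03 t 0.35 q6 -0.15 | turn z 0.0 shift [ 8.4970e-01 -1.0742e+00  7.0000e-04]
```

Call:
{"name": "send_rows", "arguments": {
  "moves": "0 0 0 -0.6 -0.97 0 1;0 0 0 -0.6 -0.97 0 1;0 0 0 -0.6 -0.97 0 1;0 0 0 -0.6 -0.97 0 1;0 0 0 -0.6 -0.97 0 1;0 0 0 -0.6 -0.97 0 1;0 0 0 -0.6 -0.97 0 1"
}}

```text
time: 1.23
eef_pos: [0.4818, -0.1195, 0.2455]
tcp_rot: [0.707, 0.708, 0.0, 0.0]
contact_force: [-0.9, -0.3, -0.3]
opening: 0.999
finger_force: 0.0
```

```bash
python3 - <<'E'
from m import *
c=cam('wrist','w1')
for z in (.084,.042):
  for k in ('yellow','red'):
    for b in blobs(c,k,z=z): print(z,k,*b)
goto(.48,-.13,.245)
E
```

```text
0.084 yellow [286. 255.] [ 488.1 -180.7   54.3   13.8   10.8]
0.084 yellow [279. 212.] [ 480.3 -139.7   56.9   55.2  -79.4]
0.084 yellow [266. 175.] [472.1 -99.9  54.2  15.3   9.5]
0.084 yellow [389. 158.] [593.  -85.6  99.2  65.7   7.9]
0.084 red [241. 204.] [ 445.3 -131.7   52.9    9.7  -80. ]
0.084 red [319. 198.] [ 518.6 -117.9   54.5   14.2  -78.3]
0.042 yellow [286. 255.] [ 489.1 -199.2   62.1   15.8   10.8]
0.042 yellow [279. 212.] [ 480.2 -152.3   65.1   63.2  -79.4]
0.042 yellow [266. 175.] [ 470.8 -106.8   62.1   17.5    9.5]
0.042 yellow [389. 158.] [609.1 -90.4 113.5  75.1   7.9]
0.042 red [241. 204.] [ 440.1 -143.1   60.6   11.1  -80. ]
0.042 red [319. 198.] [ 524.  -127.4   62.3   16.3  -78.3]
pos [ 0.4818 -0.1195  0.2453] yaw 0.1 tilt 0.01 t 1.275 q6 -0.45 | turn z 0.0 shift [-0.0526 -0.009   0.0017]
```

View pics/w1.png

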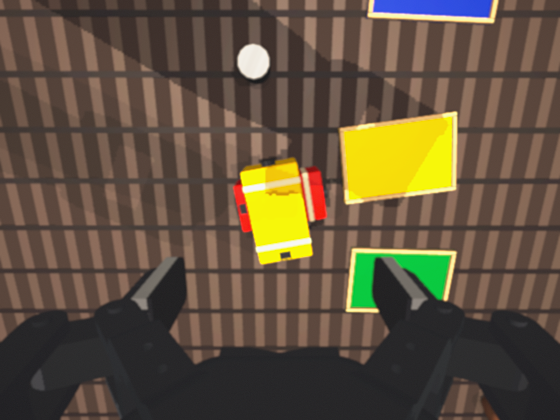

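The wrist view shows yellow on top with its centre at about (279,212), giving (480,-140) mm, length about 95 mm and width about 55 mm (both match), and its long axis at -79°. Red is crosswise beneath it. The yellow tray is at (400,158). Now I'll descend and grip yellow across its width.

Call:
{"name": "send_rows", "arguments": {
  "moves": "0 0 -0.029 -0.1 -0.007 0 1;0 0 -0.029 -0.1 -0.007 0 1;0 0 -0.029 -0.1 -0.007 0.4 1;0 0 -0.029 -0.1 -0.007 0.7 1;0 0 -0.029 -0.1 -0.007 0.8 1;0 0 -0.029 -0.1 -0.007 0.85 1;0 0 -0.029 -0.1 -0.007 0.897 1;0 0 -0.029 -0.1 -0.007 0.897 1;0 0 -0.029 -0.1 -0.007 0.897 1"
}}

```text
time: 2.4
eef_pos: [0.4807, -0.1405, 0.0675]
tcp_rot: [0.64, 0.768, 0.0, 0.001]
contact_force: [0.7, 0.7, 0.0]
opening: 1.0
finger_force: 0.0
```

Call:
{"name": "send_rows", "arguments": {
  "moves": "0 0 0 0 0 0 -0.2;0 0 0 0 0 0 -0.2;0 0 0 0 0 0 -0.2;0 0 0 0 0 0 -0.5;0 0 0 0 0 0 -0.5;0 0 0 0 0 0 -0.5;0 0 0 0 0 0 -0.5;0 0 0 0 0 0 -0.5",
  "newtons": 30
}}

```text
time: 3.4
eef_pos: [0.4803, -0.1403, 0.0668]
tcp_rot: [0.64, 0.768, 0.0, 0.001]
contact_force: [-0.3, -0.0, 5.7]
opening: 0.628
finger_force: 33.8
```

```bash
python3 - <<'E'
from h import *
goto(.624,-.09,.145,97.6)
E
```

```text
pos [ 0.4803 -0.1403  0.0668] yaw 10.4 tilt 0.09 t 3.4 q6 -0.67 | turn z -0.2421 shift [ 0.1169  0.7528 -0.3902]
```

Call:
{"name": "send_rows", "arguments": {
  "moves": "0 0 0 0 0 -0.2 -0.5;0 0 0 0 0 -0.4 -0.5;0 0 -0.03 0.01 0.1 -0.4 -0.5;0 0 -0.06 0.03 0.2 -0.4 -0.5;0 0 -0.09 0.04 0.3 -0.4 -0.5;0 0 -0.12 0.06 0.4 -0.4 -0.5;0 0 -0.15 0.08 0.5 -0.4 -0.5;0 0 -0.18 0.09 0.6 -0.4 -0.5;0 0 -0.21 0.1 0.7 -0.4 -0.5;0 0 -0.242 0.117 0.753 -0.4 -0.5;0 0 -0.242 0.117 0.753 -0.4 -0.5;0 0 -0.242 0.117 0.753 -0.4 -0.5"
}}

```text
time: 4.9
eef_pos: [0.6224, -0.0896, 0.1447]
tcp_rot: [-0.065, 0.998, 0.0, -0.001]
contact_force: [-0.2, 0.3, -1.7]
opening: 0.623
finger_force: 33.1
```

```bash
python3 - <<'E'
from m import *
c=cam('wrist','w2')
for b in blobs(c,'yellow'): print(*b)
goto(.624,-.09,.07+.001,97.6)
E
```

```text
[273. 326.] [755.4 -71.  126.5  46.9 -84.1]
[334. 242.] [655.1 -36.2  27.8  25.5   7.4]
[229. 253.] [ 681.1 -126.9   57.9   36.6    7.4]
[253. 196.] [ 617.2 -101.1  105.    35.5  -82.6]
[264. 145.] [574.3 -98.2  87.1  30.1 -81. ]
pos [ 0.6225 -0.0897  0.145 ] yaw 97.4 tilt 0.11 t 4.95 q6 -2.0 | turn z -0.0005 shift [-0.0079 -0.0028  0.3702]
```

View pics/w2.png

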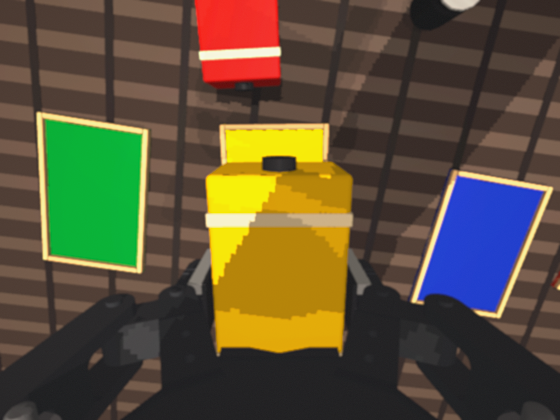

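The wrist view shows yellow held level and squared to its tray, with the tray rim at (275,125) directly under it. Lowering now.

Call:
{"name": "send_rows", "arguments": {
  "moves": "0 0 0 -0.008 -0.003 0.2 -0.5;0 0 0 -0.008 -0.003 0.4 -0.5;0 0 0 -0.008 -0.003 0.5 -0.5;0 0 0 -0.008 -0.003 0.54 -0.5;0 0 0 -0.008 -0.003 0.56 -0.5;0 0 0 -0.008 -0.003 0.57 -0.5;0 0 0 -0.008 -0.003 0.577 -0.5;0 0 0 -0.008 -0.003 0.577 -0.5;0 0 0 -0.008 -0.003 0.577 -0.5"
}}

```text
time: 6.08
eef_pos: [0.6253, -0.0901, 0.0309]
tcp_rot: [-0.066, 0.998, -0.0, 0.0]
contact_force: [0.8, 0.1, -1.1]
opening: 0.625
finger_force: 33.1
```

```bash
python3 - <<'E'
from h import *
goto(.624,-.09,.0285,97.6)
print(ctrl.get_state()['contact_force'])
E
```

```text
pos [ 0.6253 -0.0901  0.0309] yaw 97.6 tilt 0.03 t 6.075 q6 -2.01 | turn z -0.0001 shift [0.0065 0.0012 0.012 ]
[ 0.84714805  0.14478677 -1.14508774]
```

Call:
{"name": "send_rows", "arguments": {
  "moves": "0 0 0 0 0 0.006 -0.5;0 0 0 0 0 0.01 -0.5;0 0 0 0 0 0.013 -0.5;0 0 0 0 0 0.013 -0.5;0 0 0 0 0 0.013 0.1;0 0 0 0 0 0.013 0.5;0 0 0 0 0 0.013 0.8;0 0 0 0 0 0.013 0.8;0 0 0 0 0 -0.1 0.8;0 0 0 0 0 -0.3 0.8;0 0 0 0 0 -0.55 0.9;0 0 0 0 0 -0.6 1"
}}

```text
time: 7.58
eef_pos: [0.6282, -0.0909, 0.1576]
tcp_rot: [-0.066, 0.998, -0.002, 0.005]
contact_force: [0.9, -0.1, -0.3]
opening: 1.004
finger_force: 0.0
```

```bash
python3 - <<'E'
from m import *
c=cam('wrist','w3')
for z,k in ((.046,'yellow'),(.042,'red')):
  for b in blobs(c,k,z=z): print(k,*b)
goto(.481,-.135,.145,-79)
E
```

```text
yellow [280. 200.] [615.7 -93.3 110.9  72.4   7.6]
red [247.  67.] [ 526.  -127.6   55.6   19.6  -79.8]
red [246.  26.] [ 497.9 -132.8   56.5   26.6  -82.5]
pos [ 0.6276 -0.0907  0.1565] yaw 97.6 tilt 0.52 t 7.625 q6 -2.01 | turn z -0.0095 shift [ 0.7561 -0.1227  0.0519]
```

View pics/w3.png

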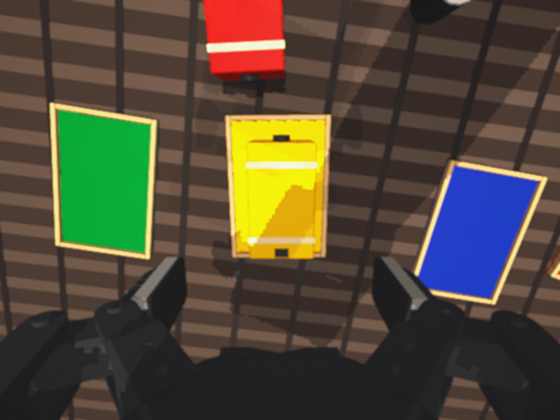

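Yellow is flat in its tray, its bands at (281,165) and (280,240). Now over red for a close look.

Call:
{"name": "send_rows", "arguments": {
  "moves": "0 0 -0.009 0.25 -0.04 -0.2 1;0 0 -0.009 0.5 -0.1 -0.3 1;0 0 -0.009 0.75 -0.12 -0.4 1;0 0 -0.009 0.75 -0.12 -0.4 1;0 0 -0.009 0.75 -0.12 -0.4 1;0 0 -0.009 0.75 -0.12 -0.4 1"
}}

```text
time: 8.38
eef_pos: [0.4799, -0.1332, 0.2294]
tcp_rot: [-0.094, 0.996, 0.001, -0.001]
contact_force: [0.8, 0.8, 0.7]
opening: 1.003
finger_force: 0.0
```

```bash
python3 - <<'E'
from m import *
c=cam('wrist','w4')
for b in blobs(c,'red',z=.042): print('red',*b)
for b in blobs(c,'yellow',z=.004): print(*b)
for b in blobs(c,'yellow',z=.046): print(*b)
goto(.481,-.135,.024,-79.5)
E
```

```text
red [543. 307.] [567.8 210.6  71.6  40.7  62.7]
red [279. 233.] [ 524.7 -127.4   56.2   13.7  -79.2]
red [277. 192.] [ 483.6 -134.8   56.5   54.1  -79.7]
red [276. 149.] [ 441.  -142.7   55.7   15.9  -79.2]
red [50. 78.] [ 423.  -364.7   72.7   31.1    9.2]
[283. 349.] [699.2 -75.6  62.   14.3 -79.3]
[292. 290.] [622.8 -91.4 127.2  85.3   7.9]
[283. 349.] [665.5 -84.   54.7  12.7 -79.3]
[292. 290.] [598.1 -97.8 112.1  75.2   7.9]
pos [ 0.48   -0.1332  0.2295] yaw 100.8 tilt 0.11 t 8.425 q6 -2.23 | turn z 0.001 shift [-0.0048 -0.0112  1.0272]
```

View pics/w4.png

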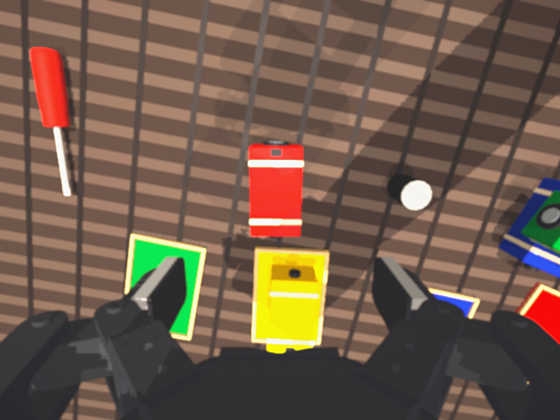

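Red is alone now, centre (277,192) giving (483,-135) mm, width about 56 mm, long axis 10.5°. The film can is at (415,195), well clear. Descending.

Call:
{"name": "send_rows", "arguments": {
  "moves": "0 0 0.001 -0.014 -0.011 0.3 1;0 0 0.001 -0.014 -0.011 0.6 1;0 0 0.001 -0.014 -0.011 0.8 1;0 0 0.001 -0.014 -0.011 0.9 1;0 0 0.001 -0.014 -0.011 0.95 1;0 0 0.001 -0.014 -0.011 1 1;0 0 0.001 -0.014 -0.011 1 1"
}}

```text
time: 9.3
eef_pos: [0.4828, -0.1351, 0.0303]
tcp_rot: [-0.091, 0.996, 0.0, -0.0]
contact_force: [0.0, 0.6, 0.4]
opening: 1.0
finger_force: 0.0
```

Call:
{"name": "send_rows", "arguments": {
  "moves": "0 0 0 0 0 0.02 1;0 0 0 0 0 0.022 0;0 0 0 0 0 0.022 -0.2;0 0 0 0 0 0.022 -0.5;0 0 0 0 0 0.022 -0.5;0 0 0 0 0 0.022 -0.5;0 0 0 0 0 0.022 -0.5;0 0 0 0 0 0.022 -0.5"
}}

```text
time: 10.3
eef_pos: [0.4832, -0.1355, 0.0267]
tcp_rot: [-0.091, 0.996, -0.0, 0.0]
contact_force: [-0.7, -0.7, 5.3]
opening: 0.626
finger_force: 34.3
```

```bash
python3 - <<'E'
from h import *
goto(.6195,.2446,.145,76.8)
E
```

```text
pos [ 0.4832 -0.1355  0.0267] yaw 100.4 tilt 0.06 t 10.3 q6 -2.23 | turn z 0.0657 shift [-1.0151  1.745  -0.5919]
```

Call:
{"name": "send_rows", "arguments": {
  "moves": "0 0 0 0 0 -0.2 -0.5;0 0 0 0 0 -0.5 -0.5;0 0 0 -0.05 0.15 -0.7 -0.5;0 0 0 -0.15 0.35 -0.7 -0.5;0 0 0 -0.3 0.5 -0.7 -0.5;0 0 0.03 -0.4 0.7 -0.7 -0.5;0 0 0.05 -0.5 0.87 -0.7 -0.5;0 0 0.066 -0.6 1 -0.7 -0.5;0 0 0.066 -0.6 1 -0.7 -0.5;0 0 0.066 -0.6 1 -0.7 -0.5"
}}

```text
time: 11.55
eef_pos: [0.5635, 0.083, 0.1649]
tcp_rot: [0.115, 0.993, -0.0, -0.001]
contact_force: [-0.8, -0.2, -1.7]
opening: 0.626
finger_force: 33.5
```

```bash
python3 - <<'E'
from m import *
c=cam('wrist')
for b in blobs(c,'red'): print(*b)
goto(.6195,.2446,.031,76.8)
E
```

```text
[287. 302.] [666.8  59.4 145.  138.1 -13.3]
[268. 187.] [557.6  85.1 137.8  50.5  76.7]
[462. 209.] [619.5 245.2 123.1  80.5 -13.2]
pos [0.5637 0.0826 0.1652] yaw 76.7 tilt 0.12 t 11.6 q6 -1.37 | turn z -0.0003 shift [-0.0865  0.8531  0.67  ]
```

Call:
{"name": "send_rows", "arguments": {
  "moves": "0 0 0 -0.03 0.3 0 -0.5;0 0 0 -0.06 0.6 0 -0.5;0 0 0 -0.085 0.855 0 -0.5;0 0 0 -0.085 0.855 0 -0.5;0 0 0 -0.085 0.855 0.2 -0.5;0 0 0 -0.085 0.855 0.4 -0.5;0 0 0 -0.085 0.855 0.55 -0.5;0 0 0 -0.085 0.855 0.61 -0.5;0 0 0 -0.085 0.855 0.64 -0.5;0 0 0 -0.085 0.855 0.66 -0.5;0 0 0 -0.085 0.855 0.66 -0.5;0 0 0 -0.085 0.855 0.66 -0.5"
}}

```text
time: 13.1
eef_pos: [0.6211, 0.2459, 0.0352]
tcp_rot: [0.116, 0.993, 0.0, 0.001]
contact_force: [0.6, 1.0, -1.1]
opening: 0.625
finger_force: 33.5
```

```bash
python3 - <<'E'
from h import *
goto(.6195,.245,.0303,76.8)
E
```

```text
pos [0.6211 0.2459 0.0352] yaw 76.7 tilt 0.1 t 13.1 q6 -1.11 | turn z -0.0003 shift [ 0.0067 -0.0063  0.0245]
```

Call:
{"name": "send_rows", "arguments": {
  "moves": "0 0 0 0.007 -0.006 0.01 -0.5;0 0 0 0.007 -0.006 0.018 -0.5;0 0 0 0.007 -0.006 0.023 -0.5;0 0 0 0.007 -0.006 0.026 -0.5;0 0 0 0.007 -0.006 0.026 -0.5;0 0 0 0.007 -0.006 0.026 0.1;0 0 0 0.007 -0.006 0.026 0.5;0 0 0 0.007 -0.006 0.026 0.8;0 0 0 0.007 -0.006 0.026 0.8;0 0 0 0 0 -0.1 0.8;0 0 0 0 0 -0.4 0.8;0 0 0 0 0 -0.7 1"
}}

```text
time: 14.6
eef_pos: [0.62, 0.2456, 0.1747]
tcp_rot: [0.116, 0.993, -0.0, -0.001]
contact_force: [1.2, 0.5, 0.7]
opening: 1.003
finger_force: 0.0
```

```bash
python3 - <<'E'
from m import *
goto(.47,.185,.245,15)
E
```

```text
pos [0.62   0.2456 0.1747] yaw 76.7 tilt 0.1 t 14.6 q6 -1.11 | turn z 0.1713 shift [ 0.6606 -0.4678 -0.3502]
```

Call:
{"name": "send_rows", "arguments": {
  "moves": "0 0 0 0.2 -0.15 -0.3 1;0 0 0.03 0.4 -0.3 -0.35 1;0 0 0.06 0.66 -0.47 -0.4 1;0 0 0.09 0.66 -0.47 -0.4 1;0 0 0.12 0.66 -0.47 -0.4 1;0 0 0.15 0.66 -0.47 -0.4 1;0 0 0.17 0.66 -0.47 -0.4 1;0 0 0.17 0.66 -0.47 -0.4 1"
}}

```text
time: 15.6
eef_pos: [0.4703, 0.1846, 0.254]
tcp_rot: [0.605, 0.796, -0.0, -0.0]
contact_force: [0.0, 0.0, -0.4]
opening: 1.0
finger_force: 0.0
```

```bash
python3 - <<'E'
from m import *
c=cam('wrist','w5')
for z,k in ((.084,'green'),(.042,'blue'),(.046,'red')):
  for b in blobs(c,k,z=z): print(k,*b)
goto(.47,.185,.066,15)
E
```

```text
green [252. 229.] [452.9 142.6  53.4  13.  -18.1]
green [272. 191.] [465.6 182.1  54.8  53.6  72.1]
green [295. 157.] [478.3 222.2  53.9  14.5 -17.9]
green [77. 98.] [270.  222.2  70.3  16.5 -65. ]
green [138.  91.] [318.  243.9  71.8  70.9 -65. ]
green [197.  76.] [370.1 268.2  71.6  26.1 -64.8]
blue [378. 272.] [625.2 110.3 108.9  71.2  -2.2]
blue [310. 204.] [508.3 173.8  55.5  14.4  73.5]
blue [246. 164.] [427.1 192.6  56.9  13.5  77.4]
red [458. 190.] [661.1 233.9  55.4  13.3  76.6]
red [401. 170.] [601.  242.4 108.5  71.4 -13.1]
pos [0.4703 0.1846 0.254 ] yaw 15.6 tilt 0.0 t 15.65 q6 -0.1 | turn z 0.0017 shift [ 2.300e-03 -9.000e-04  9.401e-01]
```

View pics/w5.png

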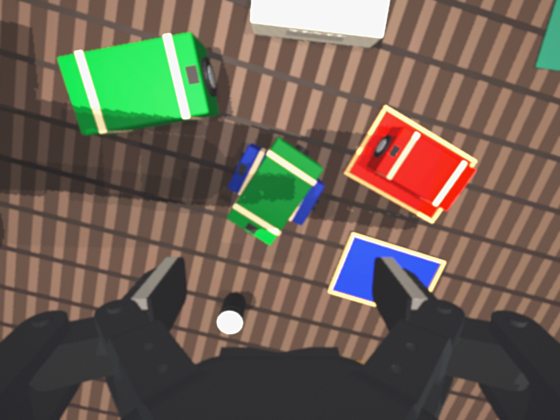

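The view shows the small green camera with its top centre at (274,191), giving (466,182) mm, 54 mm wide, long axis 72°, with blue crosswise beneath it. The large green box at (140,85) is clear of the fingers. Red lies in its tray at (410,170), and the film can is at (230,322).

Call:
{"name": "send_rows", "arguments": {
  "moves": "0 0 0.03 -0.006 -0.026 0 1;0 0 0.06 -0.006 -0.026 0 1;0 0 0.093 -0.006 -0.026 0.1 1;0 0 0.093 -0.006 -0.026 0.4 1;0 0 0.093 -0.006 -0.026 0.6 1;0 0 0.093 -0.006 -0.026 0.8 1;0 0 0.093 -0.006 -0.026 0.9 1;0 0 0.093 -0.006 -0.026 0.935 1;0 0 0.093 -0.006 -0.026 0.935 1"
}}

```text
time: 16.77
eef_pos: [0.4659, 0.1821, 0.0673]
tcp_rot: [0.809, 0.588, 0.0, -0.0]
contact_force: [0.5, 0.3, 0.4]
opening: 1.001
finger_force: 0.0
```

Call:
{"name": "send_rows", "arguments": {
  "moves": "0 0 0 0 0 0 0.5;0 0 0 0 0 0 0;0 0 0 0 0 0 -0.2;0 0 0 0 0 0 -0.5;0 0 0 0 0 0 -0.5;0 0 0 0 0 0 -0.5;0 0 0 0 0 0 -0.5;0 0 0 0 0 0 -0.5"
}}

```text
time: 17.77
eef_pos: [0.4666, 0.1823, 0.0685]
tcp_rot: [0.809, 0.588, 0.001, 0.0]
contact_force: [-1.0, 0.5, 6.1]
opening: 0.622
finger_force: 34.2
```

```bash
python3 - <<'E'
from h import *
goto(.641,-.2505,.16,88.3)
goto(.641,-.2505,.16,-17.9)
E
```

```text
pos [0.4666 0.1823 0.0685] yaw -18.0 tilt 0.11 t 17.775 q6 0.48 | turn z 0.2047 shift [-1.7884  1.4987 -0.4569]
pos [0.4666 0.1823 0.0685] yaw -18.0 tilt 0.11 t 17.775 q6 0.48 | turn z -0.0003 shift [-1.7884  1.4987 -0.4569]
```

Call:
{"name": "send_rows", "arguments": {
  "moves": "0 0 0 0 0 -0.2 -0.5;0 0 0 0 0 -0.5 -0.5;0 0 0.02 -0.1 0.1 -0.5 -0.5;0 0 0.04 -0.2 0.2 -0.5 -0.5;0 0 0.06 -0.35 0.33 -0.5 -0.5;0 0 0.08 -0.5 0.45 -0.5 -0.5;0 0 0.11 -0.65 0.6 -0.5 -0.5;0 0 0.135 -0.8 0.75 -0.5 -0.5;0 0 0.16 -0.95 0.85 -0.5 -0.5;0 0 0.18 -1 0.9 -0.5 -0.5;0 0 0.205 -1 0.9 -0.5 -0.5;0 0 0.205 -1 0.9 -0.5 -0.5"
}}

```text
time: 19.27
eef_pos: [0.5745, -0.0639, 0.1662]
tcp_rot: [1.0, -0.015, -0.001, -0.0]
contact_force: [-0.0, 0.1, -1.7]
opening: 0.629
finger_force: 33.3
```

```bash
python3 - <<'E'
from m import *
c=cam('wrist')
for b in blobs(c,'green'): print(*b)
goto(.641,-.2505,.0305,88.3)
E
```

```text
[283. 297.] [465.7 -61.6 145.3 138.1  -1.7]
[281. 184.] [578.8 -64.3 136.   47.8  88.3]
[494. 115.] [ 637.7 -255.2  123.5   79.7   -1.6]
pos [ 0.5745 -0.0637  0.1664] yaw -91.6 tilt 0.07 t 19.325 q6 1.31 | turn z 0.0001 shift [0.36   0.9244 0.6786]
```

Call:
{"name": "send_rows", "arguments": {
  "moves": "0 0 0 0.1 0.3 0 -0.5;0 0 0 0.2 0.6 0 -0.5;0 0 0 0.355 0.93 0 -0.5;0 0 0 0.355 0.93 0 -0.5;0 0 0 0.355 0.93 0.2 -0.5;0 0 0 0.355 0.93 0.4 -0.5;0 0 0 0.355 0.93 0.55 -0.5;0 0 0 0.355 0.93 0.61 -0.5;0 0 0 0.355 0.93 0.64 -0.5;0 0 0 0.355 0.93 0.665 -0.5;0 0 0 0.355 0.93 0.665 -0.5;0 0 0 0.355 0.93 0.665 -0.5"
}}

```text
time: 20.82
eef_pos: [0.6407, -0.2522, 0.0352]
tcp_rot: [1.0, -0.016, 0.001, 0.0]
contact_force: [-0.8, -0.0, -1.4]
opening: 0.627
finger_force: 33.3
```

```bash
python3 - <<'E'
from h import *
goto(.6400,-.252,.030,88.3)
E
```

```text
pos [ 0.6407 -0.2522  0.0352] yaw -91.8 tilt 0.1 t 20.825 q6 1.08 | turn z -0.0003 shift [-0.0037 -0.001   0.0259]
```

Call:
{"name": "send_rows", "arguments": {
  "moves": "0 0 0 -0.003 0 0.01 -0.5;0 0 0 -0.003 0 0.018 -0.5;0 0 0 -0.003 0 0.023 -0.5;0 0 0 -0.003 0 0.027 -0.5;0 0 0 -0.003 0 0.027 -0.5;0 0 0 -0.003 0 0.027 0.1;0 0 0 -0.003 0 0.027 0.5;0 0 0 -0.003 0 0.027 0.8;0 0 0 -0.003 0 0.027 0.8;0 0 0 0 0 -0.1 0.8;0 0 0 0 0 -0.4 0.8;0 0 0 0 0 -0.7 1"
}}

```text
time: 22.32
eef_pos: [0.6397, -0.2517, 0.1746]
tcp_rot: [1.0, -0.016, -0.001, -0.0]
contact_force: [1.0, -0.1, 1.8]
opening: 1.004
finger_force: 0.0
```

```bash
python3 - <<'E'
from m import *
goto(.468,.183,.255,72)
E
```

```text
pos [ 0.6397 -0.2517  0.1746] yaw -91.8 tilt 0.1 t 22.325 q6 1.08 | turn z 0.045 shift [-0.9272 -2.1456 -0.3985]
```

Call:
{"name": "send_rows", "arguments": {
  "moves": "0 0 0 -0.1 -0.2 -0.3 1;0 0 0.02 -0.2 -0.45 -0.4 1;0 0 0.045 -0.3 -0.7 -0.4 1;0 0 0.045 -0.46 -1 -0.4 1;0 0 0.045 -0.46 -1 -0.4 1;0 0 0.045 -0.46 -1 -0.4 1"
}}

```text
time: 23.08
eef_pos: [0.5546, -0.049, 0.2543]
tcp_rot: [0.988, -0.156, 0.0, 0.0]
contact_force: [-0.9, -0.2, -0.3]
opening: 1.001
finger_force: 0.0
```

```bash
python3 - <<'E'
from m import *
goto(.468,.183,.255,72)
E
```

```text
pos [ 0.5546 -0.049   0.2543] yaw -107.9 tilt 0.05 t 23.075 q6 1.61 | turn z 0.0002 shift [-0.7695 -0.97   -0.0044]
```

Call:
{"name": "send_rows", "arguments": {
  "moves": "0 0 0 -0.2 -0.25 0 1;0 0 0 -0.4 -0.5 0 1;0 0 0 -0.6 -0.75 0 1;0 0 0 -0.77 -0.97 0 1;0 0 0 -0.77 -0.97 0 1;0 0 0 -0.77 -0.97 0 1"
}}

```text
time: 23.82
eef_pos: [0.4691, 0.1821, 0.2541]
tcp_rot: [0.988, -0.157, 0.0, 0.0]
contact_force: [0.8, 0.4, 0.5]
opening: 1.0
finger_force: 0.0
```

```bash
python3 - <<'E'
from m import *
c=cam('wrist','w6')
for z,k in ((.042,'blue'),(.004,'blue')):
  for b in blobs(c,k,z=z): print(z,k,*b)
goto(.468,.183,.026,72)
E
```

```text
0.042 blue [286. 224.] [423.6 190.5  54.2  12.8  77.7]
0.042 blue [282. 191.] [464.5 181.8  54.6  54.2  77.6]
0.042 blue [274. 150.] [506.1 172.9  54.   15.   77.6]
0.042 blue [309.  42.] [608.7 103.3  72.6  68.   87.5]
0.004 blue [286. 224.] [411.5 193.8  60.2  14.2  77.7]
0.004 blue [282. 191.] [456.9 184.1  60.7  60.2  77.6]
0.004 blue [274. 150.] [503.2 174.2  60.   16.6  77.6]
0.004 blue [309.  42.] [617.1  96.9  80.6  75.5  87.5]
pos [0.4692 0.1817 0.2541] yaw -108.1 tilt 0.03 t 23.875 q6 2.05 | turn z -0.0003 shift [-0.0079 -0.005   1.1405]
```

View pics/w6.png

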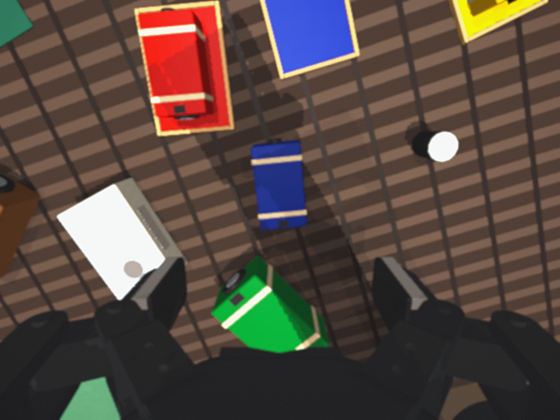

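Blue is alone now, centre (279,186), giving (465,182) mm, width 54 mm, long axis -12.4°. The carton (120,240), large green box (270,310) and film can (440,147) are all clear of the finger positions.

Call:
{"name": "send_rows", "arguments": {
  "moves": "0 0 -0.016 -0.021 0.006 0 1;0 0 -0.016 -0.021 0.006 0.3 1;0 0 -0.016 -0.021 0.006 0.6 1;0 0 -0.016 -0.021 0.006 0.8 1;0 0 -0.016 -0.021 0.006 1 1;0 0 -0.016 -0.021 0.006 1 1"
}}

```text
time: 24.62
eef_pos: [0.4617, 0.1809, 0.0508]
tcp_rot: [0.994, -0.108, -0.004, 0.001]
contact_force: [-0.1, 0.3, -0.3]
opening: 0.998
finger_force: 0.0
```

Call:
{"name": "send_rows", "arguments": {
  "moves": "0 0 0 0 0 0.06 1;0 0 0 0 0 0.11 1;0 0 0 0 0 0.14 1;0 0 0 0 0 0.14 0.5;0 0 0 0 0 0.14 0;0 0 0 0 0 0.14 -0.2;0 0 0 0 0 0.14 -0.5;0 0 0 0 0 0.14 -0.5;0 0 0 0 0 0.14 -0.5;0 0 0 0 0 0.14 -0.5;0 0 0 0 0 0.14 -0.5"
}}

```text
time: 26.0
eef_pos: [0.464, 0.1833, 0.0266]
tcp_rot: [0.994, -0.107, 0.0, -0.0]
contact_force: [0.2, 0.8, 5.5]
opening: 0.628
finger_force: 34.4
```

```bash
python3 - <<'E'
from h import *
goto(.6435,.099,.125,87.4)
E
```

```text
pos [0.464  0.1833 0.0266] yaw -102.2 tilt 0.05 t 26.0 q6 1.96 | turn z -0.0268 shift [ 0.9666  0.2218 -0.4911]
```

Call:
{"name": "send_rows", "arguments": {
  "moves": "0 0 0 0 0 -0.2 -0.5;0 0 0 0 0 -0.4 -0.5;0 0 0 0.1 0.02 -0.49 -0.5;0 0 0 0.3 0.06 -0.49 -0.5;0 0 -0.027 0.5 0.12 -0.49 -0.5;0 0 -0.027 0.7 0.17 -0.49 -0.5;0 0 -0.027 0.85 0.2 -0.49 -0.5;0 0 -0.027 0.967 0.222 -0.49 -0.5;0 0 -0.027 0.967 0.222 -0.49 -0.5;0 0 -0.027 0.967 0.222 -0.49 -0.5"
}}

```text
time: 27.25
eef_pos: [0.6418, 0.099, 0.1227]
tcp_rot: [1.0, -0.022, -0.002, -0.0]
contact_force: [-0.5, 0.1, -1.0]
opening: 0.627
finger_force: 33.6
```

```bash
python3 - <<'E'
from h import *
goto(.6435,.0985,.031,87.4)
E
```

```text
pos [0.6418 0.099  0.1227] yaw -92.5 tilt 0.18 t 27.25 q6 1.61 | turn z 0.0002 shift [0.01   0.0022 0.4584]
```

Call:
{"name": "send_rows", "arguments": {
  "moves": "0 0 0 0.006 0.002 0.15 -0.5;0 0 0 0.006 0.002 0.3 -0.5;0 0 0 0.006 0.002 0.38 -0.5;0 0 0 0.006 0.002 0.42 -0.5;0 0 0 0.006 0.002 0.44 -0.5;0 0 0 0.006 0.002 0.44 -0.5;0 0 0 0.006 0.002 0.44 -0.5"
}}

```text
time: 28.12
eef_pos: [0.6451, 0.0983, 0.0372]
tcp_rot: [1.0, -0.022, 0.001, -0.0]
contact_force: [-0.3, 0.5, -0.9]
opening: 0.626
finger_force: 33.6
```

```bash
python3 - <<'E'
from h import *
goto(.6435,.0985,.0300,87.4)
E
```

```text
pos [0.6451 0.0983 0.0372] yaw -92.5 tilt 0.11 t 28.125 q6 1.61 | turn z 0.0002 shift [-0.0082 -0.0006  0.0359]
```

Call:
{"name": "send_rows", "arguments": {
  "moves": "0 0 0 -0.006 0 0.015 -0.5;0 0 0 -0.006 0 0.025 -0.5;0 0 0 -0.006 0 0.031 -0.5;0 0 0 -0.006 0 0.036 -0.5;0 0 0 -0.006 0 0.036 -0.5;0 0 0 -0.006 0 0.036 0.1;0 0 0 -0.006 0 0.036 0.5;0 0 0 -0.006 0 0.036 0.8;0 0 0 -0.006 0 0.036 0.8;0 0 0 0 0 -0.1 0.8;0 0 0 0 0 -0.4 0.8;0 0 0 0 0 -0.7 1"
}}

```text
time: 29.62
eef_pos: [0.6439, 0.0983, 0.1768]
tcp_rot: [1.0, -0.022, -0.001, 0.0]
contact_force: [0.6, 0.4, 0.1]
opening: 1.0
finger_force: 0.0
```

Call:
{"name": "send_rows", "arguments": {
  "moves": "0 0 0 -0.3 0 -0.3 1;0 0 0 -0.6 0 -0.6 1;0 0 0 -0.9 0 -0.9 1;0 0 0 -0.9 0 -0.9 1;0 0 0 -0.9 0 -0.9 1;0 0 0 -0.9 0 -0.9 1;0 0 0 -0.9 0 -0.9 1"
}}

```text
time: 30.5
eef_pos: [0.4646, 0.1061, 0.3538]
tcp_rot: [1.0, -0.022, -0.002, 0.0]
contact_force: [-0.3, -0.7, -0.1]
opening: 1.002
finger_force: 0.0
```

```bash
python3 - <<'E'
from m import *
T={'yellow':(.624,-.09),'red':(.6195,.245),'green':(.640,-.252),'blue':(.6437,.0985)}
c=cam('side');s=cam('scene')
cv2.imwrite('pics/fin.png',np.vstack([cv2.resize(x[...,::-1],(760,300)) for x in (c['image'][130:370,150:470],s['image'][160:310,60:440])]))
w=cam('wrist','w7')
goto(*T['blue'],.4)
E
```

```text
pos [0.4647 0.1061 0.3542] yaw -92.5 tilt 0.21 t 30.65 q6 1.63 | turn z 0.0 shift [ 0.8947 -0.0017 -0.2323]
```

View pics/fin.png

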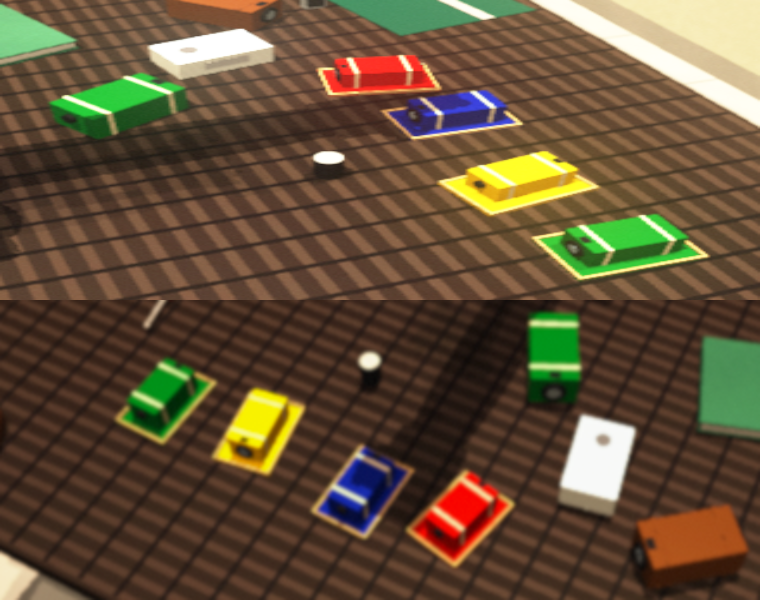

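View pics/w7.png

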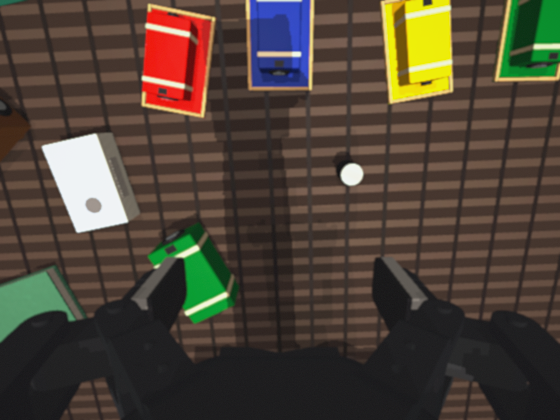

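Both views show all four cameras flat inside their own trays. The film can (352,174) and white carton (90,180) haven't been moved, and the gripper is clear. Estimated centring errors are under 5 mm, against the 15 mm allowed.

```bash
python3 -c "
from plant import ctrl
print(ctrl.sign_off())"
```

```text
the job is handed in; nothing more can be done
None
```

All four cameras sit flat and upright in the trays of their own colour, an estimated 5 mm or less off centre, with the canister and carton left where they were; the job was handed in at about 31 s, and no verdict came back.

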